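# Open the bench guard: active door first, then the flush bolt

## Robot

A 6-joint arm with a two-finger parallel gripper is mounted at the origin on the work surface. World frame = base frame: x ahead of the robot, y to its left, z up, the work surface at z = 0. Lengths are in mm, angles in degrees, forces in N, time in s.
With the tool pointing down it reaches from about 350 to 850 mm from the base axis. Payload 8.1 kg.
Tool frame: the origin (TCP) lies midway between the tips of the shut fingers; the grasp point (between the pads) lies 19 mm behind it (r.pinch_z is the distance from the TCP to the grasp point, in mm); z points along the fingers, y is the line along which they close (so a half turn about z gives the same grasp; the last joint's range is limited). The gripper opens to 85 mm and grips with 20 to 120 N. Pads are 22 mm wide; open, the fingers measure 114 mm over their backs; the gripper's body (76 mm by 85 mm) begins 54 mm behind the grasp point. The pads swing forward as they close: fully open they stand 13 mm farther back than shut.
Start: joints at [71.597, 7.471, 85.268, -0, 87.261, -4.893], TCP at [140.15, 583.406, 206.492] pointing down, gripper open.
Joint ranges: [-169.43, 169.43], [-51.17, 129.36], [1.28, 143.12], [-76.62, 256.62], [0, 156.53], [-152.29, 152.29]. Speed limits (degrees/s): [136.94, 136.94, 159.86, 180, 180, 180].

## Interface

Orientations are given as [roll, pitch, yaw] about the fixed x, y, z axes, in that order (R = Rz(yaw) Ry(pitch) Rx(roll)).
In Python, from bench import sensors, optics, job, r gives the robot as it stands.
- The arm moves only by the tool play_rows, never from a script. Its argument "motion" is a list that holds one entry, the list of rows, each a list of 6 numbers: the shift along the tool's x, y, z in cm, then the turn, a rotation vector about the tool's x, y, z in degrees. In form: [[[x, y, z, ax, ay, az], ...]]. A call has 1 to 5 rows; each row is the pose to reach, as a shift and turn from the pose commanded when the call began, along the tool's axes at that moment; what a row does not reach only later rows make up. A row lasts 1/10 s, in which the tool goes at most 50 mm and 8.59 degrees, less where a joint would pass 70% of its speed; a pose out of reach is approached as far as the arm can. A call with a gripper value outside its range is refused whole. "jaw" is the opening, from 0 (shut) to 1 (fully open), set as the call begins (left out, the last holds). The fingers move at their own pace and stop on an object; "squeeze" is the grip in N (left out, the last holds). Time passes only in rows, so rows that repeat a pose let the fingers close. It gives the time, the measured TCP pose, the force, the opening and the grip force at its end, in the units of the state.
- sensors.sense(): the state, without advancing time (a new reading comes with each control period).
- optics.snapshot(name): name is "scene" or "top" or "wrist"; returns a dict with "pixels" (480x640x3 uint8, red, green, blue), "mtx" (3x3 intrinsics, pixels), "R" (3x3) and "t" (3): a world point X has camera coordinates R X + t; the wrist camera has in their place "T_tool_cam" (4x4, takes a point from camera to tool coordinates, whose origin is the TCP and whose axes are the flange's). Camera axes: x right, y down, z forward; pixel columns grow to the right and rows downward; lengths in mm; the calibration is good to about 2 mm. A picture is of the moment at which its call begins: read the wrist's pose just before it. There is no depth.
- job.hand_in(): hands the job in; it is judged then, once.
The state is a dict: "time": time; "joint_pos": joint angles; "qd": joint speeds; "joint_efforts": joint torques, N m; "tool_pos": TCP position; "tcp_rot": TCP orientation; "ft_force": force on the tool from outside, world axes, zero at the start; "wrist_torque": the same for the moment, N m; "finger_gap": finger opening in mm; "grip_force": force on a finger pad.
Only numpy, scipy, OpenCV 4.12 (cv2) and the standard library are available. Lean on these libraries where they do the work, as an engineer would, in place of code of your own. Each camera call takes 0.05 s, during which the arm holds its last target. There are 200 camera calls.

## Task

The low guard round the vice has a pair of clear doors. First swing the active door, the one with the blue handle and blue cover strip, wide open until it stands about square to the front; only then lift the orange flush bolt on the other door all the way up, and let go of it. Leave that other door standing shut, and do not knock or push the spray bottle.

Things in the scene. Friction and masses are not known exactly. Their poses are not given: they have to be found in the camera images.
- active_leaf (a joint): Active door: right-hand leaf seen from the robot, clear panel in an aluminium frame, 180 mm wide, 18 mm thick, top 200 mm above the bench, with a blue upright handle. Angle in rad: 0 shut, grows as it swings towards the robot (counter-clockwise from above) to 1.9; starts shut or up to 0.06 ajar. The hinge is slightly stiff (1 to 2 N at the handle); the door stays where it is left.
- active_leaf_handle (a point): Grip point on the active door's blue handle: a round upright bar 12 mm thick, 45 mm out from the leaf's front face, 110 mm from the hinge along the leaf. The bar's free top is 26 mm above this point and it is clear for 39 mm below. Axes turn with the leaf: x square to it (away from the robot when shut), y from hinge to free edge, z up.
- active_leaf_hinge (a point): Point on the active door's upright hinge axis, at the handle grip point's height; axes as the handle's. A blue cover strip and hood (top at 262 mm) on the leaf's free edge reach 47 mm beyond it over the orange bolt knob, which cannot be taken from above until this door is open.
- flush_bolt (a joint): Flush bolt of the passive door: a steel rod down inside that leaf's free edge into a keeper on the bench. Value in m: 0 down (bolted), grows as its orange knob is pulled straight up, 0.035 at the stop; 0.022 or more counts as up. It takes 4 to 5 N to lift and stays where it is left.
- bolt_knob (a point): Centre of the flush bolt's orange knob: an upright cylinder 22 mm in diameter, 42 mm tall, 6 mm above the passive leaf's top, 22 mm from its free edge. Axes: x square to that leaf, away from the robot, y along it towards its hinge, z up. With the active door open it is free all round: fingers can close on it along x, one before and one behind the leaf.
- passive_leaf (a joint): Passive door: left-hand leaf, same size as the active one, with a dark grey handle. Angle in rad: 0 shut, grows as it swings towards the robot. Bolted at the start; it is to stay shut (less than about 0.09).
- passive_leaf_handle (a point): Grip point of the passive door's dark grey handle, same shape as the blue one; a bystander, not to be used. It stands 73 mm left of the middle of the pair.
- bottle_mid (a point): Centre, half-way up, of a white spray bottle with blue band and red head, 66 mm in diameter and 175 mm tall, standing on the bench in front of the guard, to the left; not to be knocked over or pushed.

How it is judged (in metres and radians):
On the way, in this order (a step that is already met when the one before it is completed fails the run):
1. the active door stands wide open (1.2 rad or more) while the bolt is still down (value of joint active_leaf above 1.2 rad and value of joint flush_bolt below 0.008 m), for 0.2 s.
2. then the flush bolt is pulled up, 22 mm or more (value of joint flush_bolt above 0.022 m and value of joint active_leaf above 1.15 rad), for 0.2 s.
At the end, for the whole second after the job is handed in: The active door stands open by 1.15 rad or more and at rest, the flush bolt is up by 22 mm or more of its 35 mm, and the passive door is shut to within 0.09 rad (all of step 2 and value of joint passive_leaf below 0.09 rad and velocity of joint active_leaf between -0.05 and 0.05 rad/s); the robot touches nothing.
It fails at once if the bolt is lifted by more than 10 mm before the active door is open (value of joint flush_bolt above 0.01 m and value of joint active_leaf below 1 rad).
It fails at once if the passive door is swung open by more than 0.15 rad (value of joint passive_leaf above 0.15 rad).
It fails at once if the spray bottle is pushed by more than 40 mm or tipped by more than 0.5 rad (distance of bottle_mid from where it was at the start of the episode above 0.04 m or angle between bottle_mid's own z axis and vertical above 0.5 rad).
It also fails if it takes over 53 s, if anything falls off the work surface, if the arm or the gripper's body presses on something with over 40 N, if the wrist force passes 120 N, or if a joint passes its speed limit or range.

## Working session

There is one attempt and no reset: what is moved stays moved. The work goes in short steps, Python scripts to look and compute and a tool call to move; the robot and the scene stay as the last step left them, time stands still between calls to the robot, and variables do not carry over. Pictures are saved under pics/ and viewed, at most 10 in all, crops included, and the job is handed in when it is done.

Besides the shell and the picture viewer there is one more tool, called as name([rows], argument=value, ...), one row to a line, values as JSON. play_rows: Moves the arm, as the interface text tells. Its arguments: {"type":"object","properties":{"motion":{"type":"array","items":{"type":"array","items":{"type":"array","items":{"type":"number"}}}},"jaw":{"type":"number"},"squeeze":{"type":"number"}},"required":["motion"]}

```bash
mkdir -p pics; python3 - <<'E'
from bench import sensors, optics, job, r
import cv2,numpy as np
s=sensors.sense();print({k:np.round(v,2) for k,v in s.items()})
for n in("scene","top"):
    d=optics.snapshot(n);cv2.imwrite(f"pics/{n}0.png",d["pixels"][:,:,::-1]);print(n,d["mtx"],d["R"],d["t"])
    np.savez(f"{n}0.npz",**d)
E
```

```text
{'time': np.float64(0.0), 'joint_pos': array([71.6 ,  7.51, 85.33, -0.  , 87.26, -4.89]), 'qd': array([ 0.11, -0.07,  0.04,  0.01,  0.12, -0.1 ]), 'joint_efforts': array([ 0.000e+00, -5.694e+01, -5.005e+01, -0.000e+00,  2.000e-02,
       -0.000e+00]), 'tool_pos': array([139.97, 582.83, 205.44]), 'tcp_rot': array([-1.7989e+02, -1.0000e-02,  1.6649e+02]), 'ft_force': array([-0.1 ,  0.3 , -0.45]), 'wrist_torque': array([0.04, 0.04, 0.04]), 'grip_force': np.float64(0.0), 'finger_gap': np.float64(85.33)}
scene [[480.11503913   0.         325.12173944]
 [  0.         480.11503913 241.35852113]
 [  0.           0.           1.        ]] [[ 0.63281224  0.77422156 -0.01138627]
 [ 0.58327795 -0.48631221 -0.65060531]
 [-0.50924994  0.40506964 -0.75933068]] [-389.52168017 -172.89212534 1117.51967075]
top [[571.30279224   0.         309.54484947]
 [  0.         571.30279224 240.74229087]
 [  0.           0.           1.        ]] [[ 0.02230653 -0.99950041  0.022391  ]
 [-0.98517886 -0.0257859  -0.16958097]
 [ 0.17007362 -0.01827638 -0.98526186]] [  39.54853873  553.12828212 1243.30198268]
```

View pics/scene0.png

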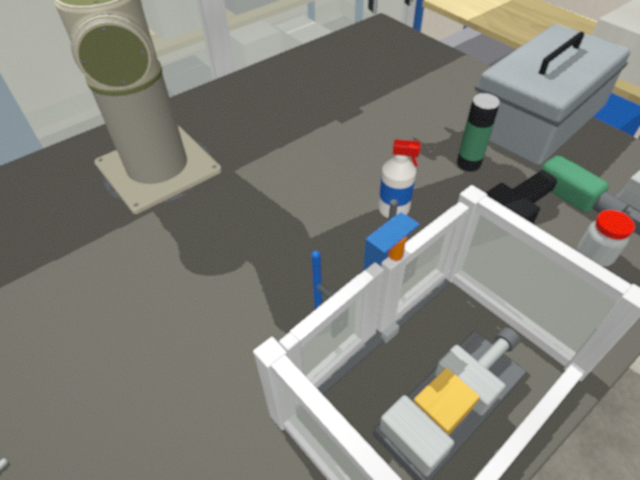

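View pics/top0.png

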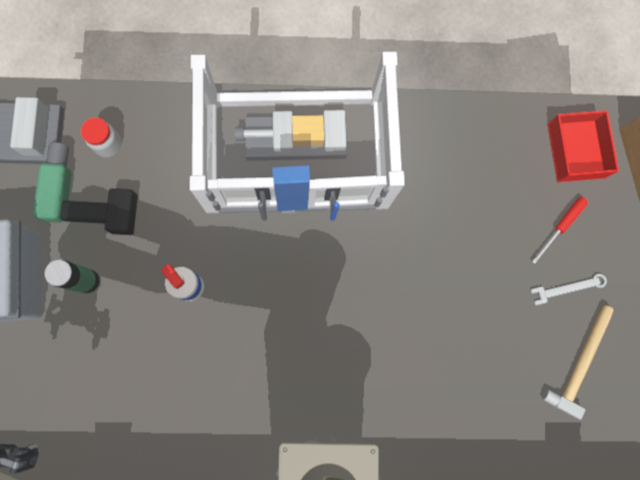

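The scene view shows the blue handle top at (316,255), the hood at (392,240), the orange knob at (398,250) and the bottle at (398,185). In the top view the hood is at (291,188), the blue handle at (335,211), the grey handle at (262,205) and the bottle at (183,283).

```bash
cat > h.py <<'E'
import numpy as np,cv2
def ray(d,u,v):
    c=-d["R"].T@d["t"]; w=d["R"].T@np.linalg.inv(d["mtx"])@np.array([u,v,1.]); return c,w
def onz(d,u,v,z):
    c,w=ray(d,u,v); return c+w*(z-c[2])/w[2]
def tri(a,ua,b,ub):
    c1,w1=ray(a,*ua);c2,w2=ray(b,*ub)
    k=np.linalg.lstsq(np.c_[w1,-w2],c2-c1,rcond=None)[0]
    p,q=c1+k[0]*w1,c2+k[1]*w2; return (p+q)/2,np.linalg.norm(p-q)
def blobs(im,lo,hi,amin=8):
    m=cv2.inRange(cv2.cvtColor(im,cv2.COLOR_RGB2HSV),lo,hi)
    n,l,st,c=cv2.connectedComponentsWithStats(m); return [(st[i],c[i].round(1),np.argwhere(l==i)[:,::-1]) for i in range(1,n) if st[i][4]>=amin]
BLUE=((105,150,60),(120,255,255)); RED=((0,200,100),(4,255,255)); OR=((8,180,150),(18,255,255))
E
python3 - <<'E'
from h import *
D={n:dict(np.load(f"{n}0.npz")) for n in("scene","top")}
for n in D:
    print(n,"cam",-D[n]["R"].T@D[n]["t"])
    for nm,c in(("b",BLUE),("r",RED),("o",OR)):
        for st,ce,p in blobs(D[n]["pixels"],*c):
            if st[4]<3000:
              r=cv2.minAreaRect(p.astype(np.float32)); print(nm,st,ce,"box",cv2.boxPoints(r).round(1).tolist())
im=D["top"]["pixels"][150:320,150:420]; a=cv2.resize(im,None,fx=2.9,fy=2.9,interpolation=cv2.INTER_CUBIC)
cv2.imwrite("pics/topc.png",a[:,:,::-1])
im=D["scene"]["pixels"][180:380,240:500]; a=cv2.resize(im,None,fx=3,fy=3,interpolation=cv2.INTER_CUBIC)
cv2.imwrite("pics/scc.png",a[:,:,::-1])
E
```

```text
scene cam [ 916.43507374 -235.17676516  731.64724122]
b [414   0   8  30 152] [417.9  15. ] box [[413.3999938964844, 28.399999618530273], [417.1000061035156, -0.5], [422.70001220703125, 0.20000000298023224], [419.1000061035156, 29.100000381469727]]
b [ 594   94   46   41 1123] [620.2 114. ] box [[593.7999877929688, 116.4000015258789], [607.0, 90.0], [646.5999755859375, 109.80000305175781], [633.4000244140625, 136.1999969482422]]
b [381 183  32  22 425] [395.7 194.3] box [[379.29998779296875, 202.10000610351562], [381.20001220703125, 182.89999389648438], [412.3999938964844, 186.0], [410.5, 205.1999969482422]]
b [ 364  214   55   54 1006] [385.6 239.1] box [[351.0, 253.60000610351562], [400.20001220703125, 205.6999969482422], [418.1000061035156, 224.10000610351562], [368.79998779296875, 271.8999938964844]]
b [312 251  10  57 370] [316.3 276.4] box [[311.5, 251.10000610351562], [319.20001220703125, 250.6999969482422], [322.20001220703125, 306.6000061035156], [314.5, 307.0]]
r [394 140  26  25 348] [406.8 148.2] box [[391.79998779296875, 160.10000610351562], [395.5, 138.1999969482422], [419.8999938964844, 142.3000030517578], [416.29998779296875, 164.1999969482422]]
r [597 211  37  27 774] [614.5 224. ] box [[597.0, 211.0], [633.0, 211.0], [633.0, 237.0], [597.0, 237.0]]
o [390 238  17  22 179] [397.3 250.4] box [[387.5, 253.5], [404.5, 236.5], [412.5, 244.5], [395.5, 261.5]]
top cam [ 332.59522842   76.51474555 1317.89252645]
b [335 203   3   4   8] [335.9 204.9] box [[335.0, 203.0], [337.0, 203.0], [337.0, 206.0], [335.0, 206.0]]
```

View pics/topc.png

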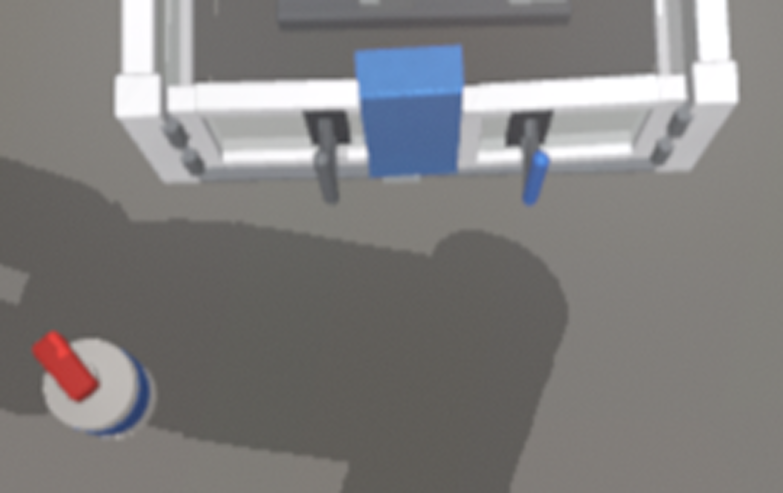

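View pics/scc.png

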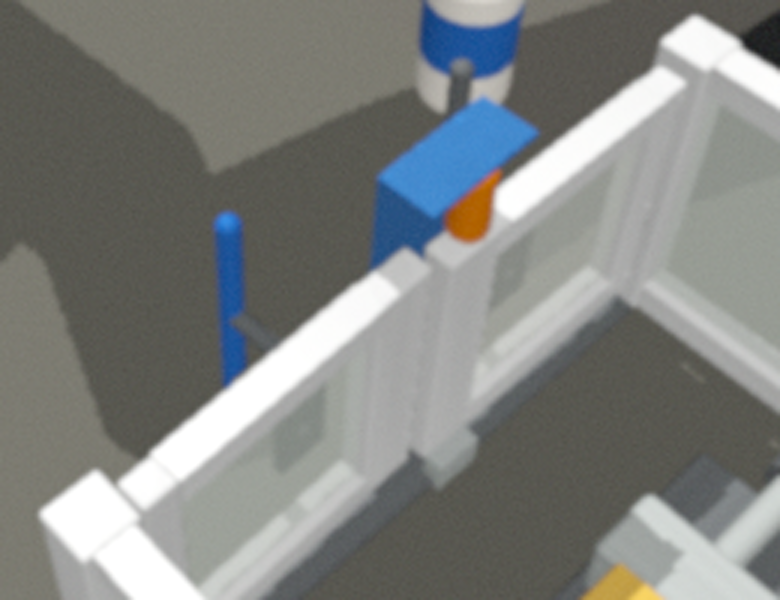

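The top crop shows the handle top at about (541,157) in crop pixels, the leaf-top rear edges from (170,88) to (683,77), and the bottle at (95,385). In the scene crop the handle top is at (228,217) and the knob foot at (468,238).

```bash
python3 - <<'E'
from h import *
D={n:dict(np.load(f"{n}0.npz")) for n in("scene","top")};T,S=D["top"],D["scene"]
t=lambda u,v:(u/2.9+150-.33,v/2.9+150-.33); s=lambda u,v:(u/3+240-.33,v/3+180-.33)
print("handle top",tri(T,t(541,157),S,s(228,217)))
print("grey top",tri(T,t(323,152),S,s(461,66)))
for n,p in dict(Lrear=(168,88),Lfront=(168,111),midL=(357,84),midLf=(357,106),midR=(463,82),midRf=(463,104),Rrear=(683,77),Rf=(685,99)).items(): print(n,onz(T,*t(*p),200).round(1))
for n,p in dict(h1=(356,52),h2=(461,46),h3=(460,89),h4=(367,95)).items(): print("hood",n,onz(T,*t(*p),262).round(1))
for n,p in dict(a=(380,180),b=(432,215),c=(537,131),d=(484,98)).items(): print("hoodS",n,onz(S,*s(*p),262).round(1))
print("knob foot scene z206",onz(S,*s(468,232),206), "post tops tri L",tri(T,t(157,77),S,s(740,42)))
for n,p in dict(A=(126,511),B=(185,470),C=(428,268),D=(402,250),E=(462,268),F=(430,246),G=(690,85)).items(): print("S200",n,onz(S,*s(*p),200).round(1))
print("bottle top",onz(T,*t(90,380),140),tri(T,t(95,358),S,(406,146)))
print("bottle base scene",onz(S,395,216,0))
E
```

```text
handle top (array([592.7094394 ,   6.23153884, 239.32860522]), np.float64(0.36745818906840627))
grey top (array([591.63859561, 151.49327101, 239.94675704]), np.float64(1.2612804774051942))
Lrear [644.3 263.9 200. ]
Lfront [627.8 263.1 200. ]
midL [650.9 132.9 200. ]
midLf [635.1 132.4 200. ]
midR [654.5  59.1 200. ]
midRf [638.7  58.7 200. ]
Rrear [662.6 -94.9 200. ]
Rf [646.7 -96.3 200. ]
hood h1 [655.1 131.2 262. ]
hood h2 [661.3  61.9 262. ]
hood h3 [631.8  61.9 262. ]
hood h4 [626. 123. 262.]
hoodS a [633.3  58.  262. ]
hoodS b [661.7  61.7 262. ]
hoodS c [656.6 130.6 262. ]
hoodS d [627.2 127.1 262. ]
knob foot scene z206 [649.4747022  102.83458106 206.        ] post tops tri L (array([652.99537808, 274.76282916, 223.07944029]), np.float64(19.446170766978522))
S200 A [ 661.3 -103.1  200. ]
S200 B [661.7 -73.1 200. ]
S200 C [649.8  77.4 200. ]
S200 D [634.4  75.4 200. ]
S200 E [659.9  89.5 200. ]
S200 F [641.1  87.1 200. ]
S200 G [650.3 262.7 200. ]
bottle top [445.5810932 317.8439703 140.       ] (array([460.76824862, 311.72633697, 179.3503647 ]), np.float64(11.333114738674375))
bottle base scene [4.65383886e+02 3.12019158e+02 1.13686838e-13]
```

```bash
cat >> h.py <<'E'
from scipy.spatial.transform import Rotation as Ro
def rows(targets):
    """targets: list of (x,y,z,yaw) tool-down -> rows in cm/deg from present measured pose"""
    from bench import sensors
    s=sensors.sense();R0=Ro.from_euler("xyz",s["tcp_rot"],degrees=True)
    print("t",round(float(s["time"]),2),np.round(s["tool_pos"],1),np.round(s["tcp_rot"],2),"F",np.round(s["ft_force"],1),"gap",round(float(s["finger_gap"]),1),"j",np.round(s["joint_pos"],0))
    for x,y,z,w in targets:
        d=R0.inv().apply(np.array([x,y,z])-s["tool_pos"])/10
        rv=(R0.inv()*Ro.from_euler("xyz",[180,0,w],degrees=True)).as_rotvec(degrees=True)
        print(np.r_[d.round(2),rv.round(1)].tolist())
E
python3 -c "
from h import *
rows([(140,583,360,166.5),(240,456,360,140),(350,315,360,120),(470,163,360,100),(592.7,6,330,96)])"
```

```text
t 0.1 [140.  582.9 205.5] [-1.7991e+02 -1.0000e-02  1.6649e+02] F [-0.1 -0.6  0.3] gap 85.0 j [72.  8. 85.  0. 87. -5.]
[0.0, -0.02, -15.45, -0.1, -0.0, -0.0]
[-12.69, -10.03, -15.43, -0.1, 0.0, 26.5]
[-26.68, -21.17, -15.42, -0.1, 0.0, 46.5]
[-41.89, -33.15, -15.4, -0.1, 0.0, 66.5]
[-57.49, -45.54, -12.38, -0.1, 0.0, 70.5]
```

play_rows([
  [[0, 0, -5, 0, 0, 0], [0, 0, -10, 0, 0, 8], [0, 0, -15, 0, 0, 16], [0, 0, -15, 0, 0, 24], [0, 0, -15, 0, 0, 32]],
], jaw=0.35)

```text
time: 0.6
tool_pos: [140.4, 584.3, 359.0]
tcp_rot: [179.8, -0.1, 134.2]
ft_force: [0.8, 0.6, -0.9]
finger_gap: 29.9
grip_force: 0.0
```

```bash
python3 -c "
from h import *
rows([(350,315,360,96),(592.7,6,330,96)])"
```

```text
t 0.6 [140.4 584.3 359. ] [ 1.7979e+02 -1.1000e-01  1.3416e+02] F [ 0.8  0.6 -0.9] gap 29.9 j [ 72.   7.  70.   0. 103.  27.]
[-33.92, -3.72, -0.18, 0.2, -0.2, 38.2]
[-73.0, -7.85, 2.73, 0.2, -0.2, 38.2]
```

play_rows([
  [[-5, -0.5, 0, 0, 0, 8], [-10, -1, 0, 0, 0, 16], [-15, -1.6, 0, 0, 0, 24], [-20, -2.1, 0, 0, 0, 32], [-25, -2.7, 0, 0, 0, 38]],
])

```text
time: 1.1
tool_pos: [295.9, 385.5, 356.0]
tcp_rot: [-180.0, 0.0, 96.2]
ft_force: [0.4, 0.6, 0.4]
finger_gap: 29.7
grip_force: 0.0
```

```bash
python3 -c "
from h import *
rows([(592.7,6,330,96)])"
```

```text
t 1.1 [295.9 385.5 356. ] [-1.7998e+02  2.0000e-02  9.6190e+01] F [0.4 0.6 0.4] gap 29.7 j [ 46. -11.  88.  -0. 103.  40.]
[-40.93, 25.42, 2.61, -0.0, 0.0, 0.2]
```

play_rows([
  [[-4.2, 2.6, 0, 0, 0, 0], [-8.4, 5.2, 0, 0, 0, 0], [-12.6, 7.8, 0, 0, 0, 0], [-16.8, 10.4, 0, 0, 0, 0], [-20.4, 12.7, 0, 0, 0, 0]],
])

```text
time: 1.6
tool_pos: [445.4, 196.7, 356.2]
tcp_rot: [-180.0, 0.0, 96.4]
ft_force: [1.4, 1.0, 0.4]
finger_gap: 30.1
grip_force: 0.0
```

play_rows([
  [[-4.2, 2.6, 0, 0, 0, 0], [-8.4, 5.2, 0, 0, 0, 0], [-12.6, 7.8, 0, 0, 0, 0], [-16.8, 10.4, 0, 0, 0, 0], [-20.4, 12.7, 0, 0, 0, 0]],
])

```text
time: 2.1
tool_pos: [594.6, 8.3, 355.7]
tcp_rot: [-179.9, -0.0, 96.4]
ft_force: [0.1, 0.1, 0.7]
finger_gap: 29.9
grip_force: 0.0
```

```bash
python3 - <<'E'
from h import *
rows([(592.7,6,330,96)])
from bench import optics,sensors
s=sensors.sense();d=optics.snapshot("wrist");cv2.imwrite("pics/w1.png",d["pixels"][:,:,::-1])
np.savez("w1.npz",pixels=d["pixels"],mtx=d["mtx"],T=d["T_tool_cam"],pos=s["tool_pos"],rot=s["tcp_rot"]);print(d["T_tool_cam"])
E
```

```text
t 2.1 [594.6   8.3 355.7] [-179.95   -0.     96.44] F [0.1 0.1 0.7] gap 29.9 j [ -4.   6.  71.  -0. 103. -11.]
[-0.2, -0.21, 2.57, -0.1, -0.0, 0.4]
[[ 7.93346751e-06 -9.57717161e-01 -2.87711381e-01  7.36318336e+01]
 [ 9.99999546e-01 -2.66488936e-04  9.14647486e-04  1.65600481e-01]
 [-9.52645494e-04 -2.87711258e-01  9.57716725e-01 -1.67726026e+02]
 [ 0.00000000e+00  0.00000000e+00  0.00000000e+00  1.00000000e+00]]
```

View pics/w1.png

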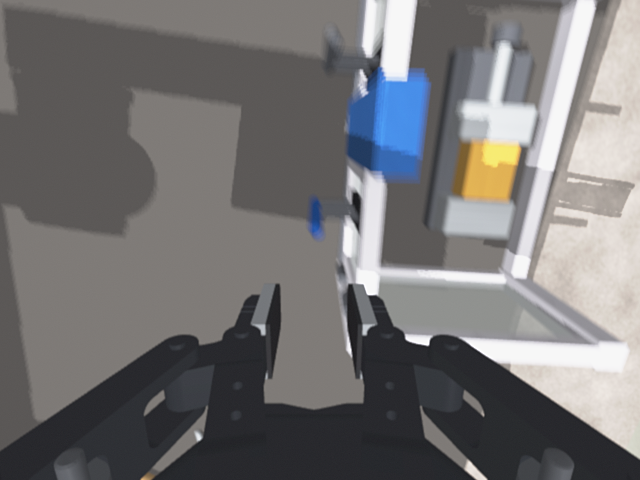

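The wrist view shows the blue handle at (316,200–238), the hood at (388,125) and the fingers below. I'll compare the handle with its predicted projection.

```bash
cat >> h.py <<'E'
def wcam(w):
    R=Ro.from_euler("xyz",w["rot"],degrees=True).as_matrix()
    Rc=R@w["T"][:3,:3]; c=R@w["T"][:3,3]+w["pos"]
    return dict(R=Rc.T,t=-Rc.T@c,mtx=w["mtx"])
def proj(d,X):
    p=d["mtx"]@(d["R"]@np.array(X)+d["t"]); return (p[:2]/p[2]).round(1)
E
python3 - <<'E'
from h import *
w=dict(np.load("w1.npz"));d=wcam(w)
print("pred top",proj(d,(592.7,6.2,239)),"bot",proj(d,(592.7,6.2,174)))
for st,ce,p in blobs(w["pixels"],*BLUE,40):
    print(st,ce, [p[p[:,1].argmin()].tolist(),p[p[:,1].argmax()].tolist()])
    if st[4]<2000:
        for v in (200,205,225,230,234): q=p[p[:,1]==v][:,0]; print(v,q.min() if len(q) else 0,q.max() if len(q) else 0)
E
```

```text
pred top [310.6 225.5] bot [311.1 209.2]
[ 349   68   77  107 6186] [388.  124.8] [[378, 68], [384, 174]]
[312 201   8  32 225] [315.2 216.9] [[314, 201], [312, 232]]
200 0 0
205 312 318
225 312 319
230 312 317
234 0 0
```

```bash
cat >> h.py <<'E'
def wsnap(name=None):
    from bench import optics,sensors
    s=sensors.sense();d=optics.snapshot("wrist")
    if name: cv2.imwrite(f"pics/{name}.png",d["pixels"][:,:,::-1])
    w=dict(pixels=d["pixels"],mtx=d["mtx"],T=d["T_tool_cam"],pos=s["tool_pos"],rot=s["tcp_rot"]); w.update(wcam(w)); print("pose",w["pos"].round(1),w["rot"].round(2)); return w
E
python3 - <<'E'
from h import *
for i in range(2):
    d=wsnap()
    print("pred top",proj(d,(592.7,6.2,239)),proj(d,(602.7,6.2,239)),"bot",proj(d,(592.7,6.2,174)))
    for st,ce,p in blobs(d["pixels"],*BLUE,40):
        if st[4]<2000: print(st,ce,"->",onz(d,ce[0],st[1]+st[3]-4,239), onz(d,ce[0],st[1]+2,180))
E
```

```text
pose [596.8   3.3 353.7] [-1.7986e+02  1.4000e-01  9.6220e+01]
pred top [308.7 219.8] [320.7 221. ] bot [309.7 204.1]
[304 190  13  36 361] [310.4 208.5] -> [594.28443735   4.43559895 239.        ] [592.086279    19.55387072 180.        ]
pose [595.2   6.  353.6] [-1.7978e+02  4.0000e-02  9.6200e+01]
pred top [310.5 223.4] [322.4 224.6] bot [311.2 207.2]
[306 192  13  37 369] [312.2 211.3] -> [594.23990901   4.94674504 239.        ] [592.16218251  20.7796623  180.        ]
```

```bash
python3 -c "
from h import *
rows([(593.5,6,260,96),(593.5,6,197,96)])"
```

```text
t 2.25 [594.2   8.3 354.3] [-1.798e+02 -2.000e-02  9.628e+01] F [-0.9  0.5  0.3] gap 29.9 j [ -4.   6.  71.  -0. 103. -10.]
[-0.22, -0.06, 9.43, -0.2, -0.0, 0.3]
[-0.23, -0.04, 15.73, -0.2, -0.0, 0.3]
```

play_rows([
  [[-0.2, 0, 4, 0, 0, 0], [-0.2, 0, 8, 0, 0, 0], [-0.2, 0, 10, 0, 0, 0], [-0.2, 0, 10, 0, 0, 0], [-0.2, 0, 10, 0, 0, 0]],
])

```text
time: 2.75
tool_pos: [593.6, 9.5, 257.3]
tcp_rot: [180.0, -0.0, 96.5]
ft_force: [0.3, 0.6, 1.1]
finger_gap: 30.0
grip_force: 0.0
```

```bash
python3 - <<'E'
from h import *
d=wsnap("w2")
for st,ce,p in blobs(d["pixels"],*BLUE,40):
    print(st,ce,"->",onz(d,ce[0],st[1]+st[3]-5,239))
print(proj(d,(593.5,6,239)))
rows([(593.5,6,197,96)])
E
```

```text
pose [593.6   9.5 257.3] [ 1.7999e+02 -1.0000e-02  9.6550e+01]
[  354    29   146   169 18772] [428.3 112.9] -> [650.32332386  58.60892962 239.        ]
[304 214  19  67 963] [313.4 249.8] -> [594.54160608   3.78410077 239.        ]
[312.  272.3]
t 2.8 [594.4   9.3 258.6] [1.7986e+02 2.0000e-02 9.6540e+01] F [-0.8  0.3  0.6] gap 29.7 j [ -4.   6.  82.   0.  92. -11.]
[-0.31, -0.14, 6.16, 0.1, 0.0, 0.5]
```

View pics/w2.png

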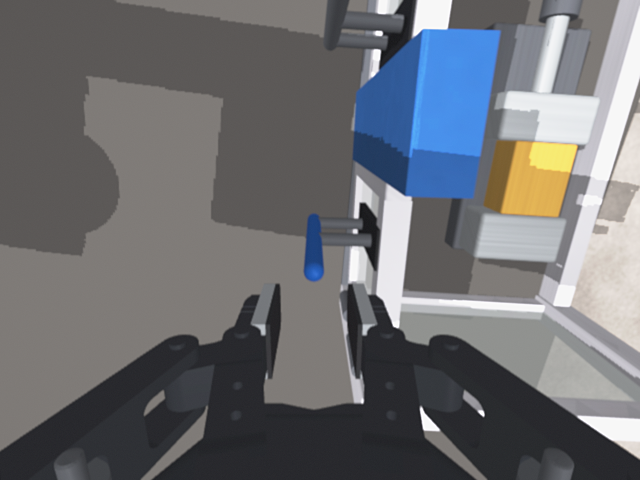

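The wrist view shows the handle top at (314,271), centred between the fingers at about (315, …). That matches the estimate, so I descend and grip.

play_rows([
  [[-0.3, 0, 3, 0, 0, 0], [-0.3, 0, 6, 0, 0, 0], [-0.3, 0, 6, 0, 0, 0], [-0.3, 0, 6, 0, 0, 0]],
])

```text
time: 3.2
tool_pos: [594.8, 5.8, 198.4]
tcp_rot: [179.9, 0.0, 96.5]
ft_force: [-0.4, -0.1, 0.3]
finger_gap: 30.2
grip_force: 0.0
```

play_rows([
  [[0, 0, 0, 0, 0, 0], [0, 0, 0, 0, 0, 0], [0, 0, 0, 0, 0, 0], [0, 0, 0, 0, 0, 0], [0, 0, 0, 0, 0, 0]],
], jaw=0, squeeze=25)

```text
time: 3.7
tool_pos: [595.8, 5.9, 199.7]
tcp_rot: [179.7, 0.0, 96.5]
ft_force: [-1.1, 1.8, 6.3]
finger_gap: 10.5
grip_force: 24.5
```

```bash
cat > swing.py <<'E'
from h import *
import sys
# bar at hinge + Rz(th)*(-54,110); grip offset measured at start kept by yaw = 90+deg(th)
a0=float(sys.argv[1]); hx,hy=657.5,-98.5
def tgt(a,z=198):
    th=a+.051;c,s=np.cos(th),np.sin(th); return (hx-54*c-110*s,hy-54*s+110*c,z,90+np.degrees(th))
for a in (0,.05): print(np.round(tgt(a),1))
rows([tgt(float(a)) for a in sys.argv[1:]])
E
python3 swing.py .05 .12 .19 .26 .33 .4
```

```text
[598.    8.6 198.   92.9]
[592.7   5.5 198.   95.8]
t 3.7 [595.8   5.9 199.7] [1.7974e+02 3.0000e-02 9.6500e+01] F [-1.1  1.8  6.3] gap 10.5 j [ -4.   7.  87.   0.  86. -11.]
[-0.0, -0.31, 0.17, 0.3, 0.0, 0.7]
[-0.4, -1.07, 0.16, 0.3, 0.0, -3.3]
[-0.84, -1.8, 0.16, 0.3, 0.0, -7.3]
[-1.34, -2.5, 0.16, 0.3, 0.1, -11.3]
[-1.89, -3.16, 0.15, 0.3, 0.1, -15.3]
[-2.48, -3.79, 0.15, 0.3, 0.1, -19.3]
```

play_rows([
  [[-0.3, -0.8, 0, 0, 0, -3], [-0.8, -1.6, 0, 0, 0, -7], [-1.3, -2.3, 0, 0, 0, -11], [-1.9, -3.0, 0, 0, 0, -15], [-2.4, -3.6, 0, 0, 0, -19]],
])

```text
time: 4.2
tool_pos: [561.2, -20.0, 199.6]
tcp_rot: [179.8, -0.1, 115.8]
ft_force: [-8.2, 12.0, 12.2]
finger_gap: 10.2
grip_force: 25.4
```

```bash
python3 swing.py .4 .5 .6 .7 .8 .9
```

```text
[598.    8.6 198.   92.9]
[592.7   5.5 198.   95.8]
t 4.2 [561.2 -20.  199.6] [ 1.7981e+02 -1.3000e-01  1.1576e+02] F [-8.2 12.  12.2] gap 10.2 j [ -7.   2.  92.   0.  86. -33.]
[-0.27, -0.16, 0.16, 0.2, -0.1, -0.1]
[-0.86, -1.23, 0.15, 0.2, -0.1, -5.8]
[-1.56, -2.24, 0.15, 0.2, -0.1, -11.5]
[-2.36, -3.17, 0.14, 0.2, -0.1, -17.3]
[-3.24, -4.01, 0.14, 0.2, -0.1, -23.0]
[-4.21, -4.77, 0.13, 0.2, -0.1, -28.7]
```

play_rows([
  [[-0.5, -1.2, 0, 0, 0, -5.7], [-1.2, -2.2, 0, 0, 0, -11.5], [-1.9, -3.2, 0, 0, 0, -17], [-2.8, -4.1, 0, 0, 0, -23], [-3.8, -4.9, 0, 0, 0, -28.5]],
])

```text
time: 4.7
tool_pos: [532.4, -77.1, 199.5]
tcp_rot: [180.0, -0.0, 144.3]
ft_force: [-12.8, 5.5, 14.8]
finger_gap: 10.4
grip_force: 25.7
```

```bash
python3 swing.py .9 1.0 1.1 1.2 1.3 1.4 1.5
```

```text
[598.    8.6 198.   92.9]
[592.7   5.5 198.   95.8]
t 4.7 [532.4 -77.1 199.5] [ 1.7997e+02 -5.0000e-02  1.4428e+02] F [-12.8   5.5  14.8] gap 10.4 j [-14.  -2.  96.   0.  86. -68.]
[-0.43, 0.13, 0.15, 0.0, -0.0, -0.2]
[-1.03, -0.94, 0.15, 0.0, -0.0, -5.9]
[-1.73, -1.95, 0.15, 0.0, -0.0, -11.7]
[-2.53, -2.88, 0.15, 0.0, -0.0, -17.4]
[-3.42, -3.72, 0.15, 0.0, -0.0, -23.1]
[-4.38, -4.47, 0.15, 0.0, -0.0, -28.9]
[-5.42, -5.12, 0.15, 0.0, -0.0, -34.6]
```

play_rows([
  [[-0.5, -1.1, -0.1, 0, 0, -5.7], [-1.1, -2.1, -0.1, 0, 0, -11.5], [-1.9, -3.1, -0.1, 0, 0, -17], [-2.8, -3.9, -0.1, 0, 0, -23], [-3.8, -4.7, -0.1, 0, 0, -28.7]],
])

```text
time: 5.2
tool_pos: [536.3, -138.7, 199.6]
tcp_rot: [-180.0, 0.0, 172.9]
ft_force: [-3.8, 1.7, 5.4]
finger_gap: 10.5
grip_force: 24.9
```

```bash
python3 swing.py 1.3 1.4 1.5 1.55
```

```text
[598.    8.6 198.   92.9]
[592.7   5.5 198.   95.8]
t 5.2 [ 536.3 -138.7  199.6] [-1.7996e+02  3.0000e-02  1.7294e+02] F [-3.8  1.7  5.4] gap 10.5 j [ -20.    0.   93.   -0.   86. -103.]
[-0.07, 1.17, 0.16, -0.0, 0.0, 5.5]
[-0.56, 0.05, 0.16, -0.0, 0.0, -0.2]
[-1.15, -1.02, 0.16, -0.0, 0.0, -5.9]
[-1.49, -1.53, 0.16, -0.0, 0.0, -8.8]
```

play_rows([
  [[-0.4, -0.6, 0, 0, 0, -3], [-0.7, -1.1, 0, 0, 0, -6], [-0.7, -1.1, 0, 0, 0, -6]],
])

```text
time: 5.5
tool_pos: [541.7, -151.8, 199.6]
tcp_rot: [-179.9, 0.0, 178.7]
ft_force: [-8.2, -3.9, 7.1]
finger_gap: 10.3
grip_force: 25.1
```

play_rows([
  [[0, 0, 0, 0, 0, 0], [0, 0, 0, 0, 0, 0], [0, 0, 0, 0, 0, 0], [0, 0, 0, 0, 0, 0]],
], jaw=0.35)

```text
time: 5.9
tool_pos: [542.1, -149.6, 197.7]
tcp_rot: [180.0, 0.0, 178.7]
ft_force: [-0.1, -0.5, 0.5]
finger_gap: 30.0
grip_force: 0.0
```

play_rows([
  [[0, 0, -3, 0, 0, 0], [0, 0, -8, 0, 0, 0], [0, 0, -13, 0, 0, 0], [0, 0, -15, 0, 0, 0], [0, 0, -15, 0, 0, 0]],
])

```text
time: 6.4
tool_pos: [543.6, -150.2, 352.7]
tcp_rot: [-179.8, 0.4, 178.7]
ft_force: [0.4, -0.6, 0.6]
finger_gap: 29.7
grip_force: 0.0
```

```bash
python3 - <<'E'
from h import *
from bench import optics
rows([(560,-30,350,130),(640,104,350,93)])
for n in("scene","top"):
    d=optics.snapshot(n);np.savez(f"{n}1.npz",**d)
    if n=="scene": a=cv2.resize(d["pixels"][170:400,180:500],None,fx=2.4,fy=2.4,interpolation=cv2.INTER_CUBIC); cv2.imwrite("pics/scc1.png",a[:,:,::-1])
    for nm,c in(("b",BLUE),("o",OR)):
        for st,ce,p in blobs(d["pixels"],*c):
            if st[4]<3000: print(n,nm,st,ce)
E
```

```text
t 6.4 [ 543.6 -150.2  352.7] [-179.85    0.45  178.71] F [ 0.4 -0.6  0.6] gap 29.7 j [ -21.    1.   77.    0.  102. -109.]
[-1.36, 12.05, 0.25, 0.0, 0.5, 48.7]
[-9.06, 25.63, 0.27, 0.2, 0.5, 85.7]
scene b [414   0   8  30 151] [417.9  14.9]
scene b [ 594   94   46   41 1118] [620.2 114. ]
scene b [381 183  32  22 417] [395.4 194.3]
scene b [ 167  201   49  144 1943] [195.8 270.1]
scene b [175 213   5   5  10] [176.7 215.1]
scene b [189 223   9  10  23] [192.7 226.9]
scene b [214 314   8  10  42] [218.  318.6]
scene o [389 231  18  29 267] [396.1 247.3]
```

View pics/scc1.png

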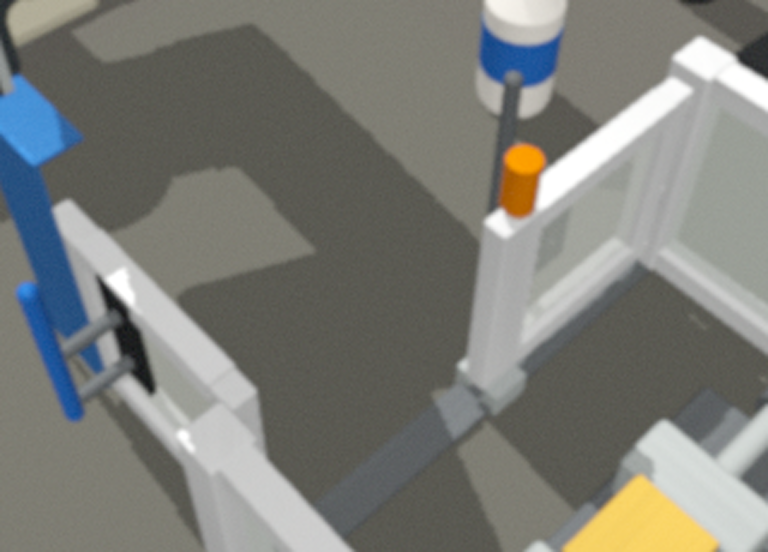

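The door stands square open. In the crop, the knob top is at (525,158), its foot at (520,212), and the passive door is still shut.

play_rows([
  [[0, 2.5, 0, 0, 0, 8.5], [-0.5, 5, 0, 0, 0, 17], [-1, 7.5, 0, 0, 0, 25.5], [-1.5, 10, 0, 0, 0, 34], [-2, 12.5, 0, 0, 0, 42.5]],
], jaw=0.6)

```text
time: 7.0
tool_pos: [564.0, -24.1, 344.6]
tcp_rot: [-179.9, -0.2, 135.8]
ft_force: [0.3, -0.1, 0.9]
finger_gap: 51.4
grip_force: 0.0
```

```bash
python3 - <<'E'
from h import *
S=dict(np.load("scene1.npz"))
print("knob",onz(S,396.1,247.3,227),"top",onz(S,525/2.4+179.7,158/2.4+169.7,248))
rows([(640,90,350,93)])
E
```

```text
knob [648.39800719 101.77905212 227.        ] top [646.94212195 104.65683992 248.        ]
t 7.0 [564.  -24.1 344.6] [-179.86   -0.19  135.84] F [ 0.3 -0.1  0.9] gap 51.4 j [ -8.   1.  77.   0. 101. -53.]
[2.5, 13.48, -0.56, -0.2, -0.1, 42.8]
```

play_rows([
  [[0.5, 2.7, 0, 0, 0, 8.5], [1, 5.4, 0, 0, 0, 17], [1.5, 8.1, -0.5, 0, 0, 25.5], [2, 10.8, -0.5, 0, 0, 34], [2.5, 13.5, -0.5, 0, 0, 42.5]],
])

```text
time: 7.5
tool_pos: [640.0, 90.5, 349.7]
tcp_rot: [-179.8, 0.0, 93.3]
ft_force: [0.7, 0.3, -0.0]
finger_gap: 51.1
grip_force: 0.0
```

play_rows([
  [[0, 0, 0, 0, 0, 0], [0, 0, 0, 0, 0, 0], [0, 0, 0, 0, 0, 0]],
])

```text
time: 7.8
tool_pos: [639.6, 88.8, 351.1]
tcp_rot: [-179.9, 0.0, 93.8]
ft_force: [0.8, -0.5, -0.1]
finger_gap: 51.2
grip_force: 0.0
```

```bash
python3 - <<'E'
from h import *
d=wsnap("w3"); S=dict(np.load("scene1.npz"))
for st,ce,p in blobs(d["pixels"],*OR,40):
    print(st,ce,onz(d,*ce,235),"tri",tri(d,ce,S,(396.1,247.3)))
print("pred",proj(d,(646.9,104.6,248)),proj(d,(646.9,104.6,206)))
rows([(645,104,350,93)])
E
```

```text
pose [639.6  88.8 351.1] [-1.7987e+02  2.0000e-02  9.3780e+01]
[311 195  27  26 543] [324.3 207.5] [647.79063758 103.0992239  235.        ] tri (array([648.30415071, 101.57518793, 227.15561201]), np.float64(0.4036097311864608))
pred [323.8 209. ] [322.5 199.2]
t 7.85 [639.7  88.6 351.7] [-1.7992e+02  1.0000e-02  9.3740e+01] F [-0.8 -0.2  0.6] gap 51.2 j [  3.  14.  63.  -0. 103.  -0.]
[1.5, 0.63, 0.17, -0.1, 0.0, 0.7]
```

View pics/w3.png

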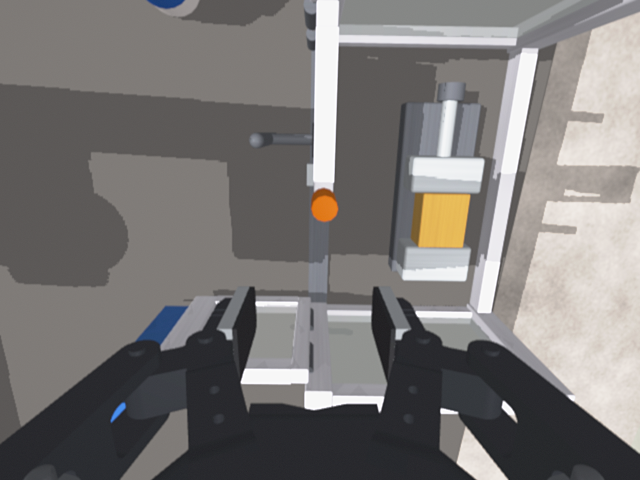

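Knob at (324,207), about (647.5,103.5) in world axes, free all round and consistent across the views. I move over it and descend.

play_rows([
  [[1.4, 0.9, 2, 0, 0, 0.7], [1.4, 0.9, 5, 0, 0, 0.7], [1.4, 0.9, 8, 0, 0, 0.7], [1.4, 0.9, 8, 0, 0, 0.7], [1.4, 0.9, 8, 0, 0, 0.7]],
])

```text
time: 8.35
tool_pos: [647.8, 103.2, 272.7]
tcp_rot: [-179.9, 0.0, 93.0]
ft_force: [-0.1, 0.5, 0.9]
finger_gap: 51.3
grip_force: 0.0
```

```bash
python3 - <<'E'
from h import *
d=wsnap()
for st,ce,p in blobs(d["pixels"],*OR,40):
    print(st,ce)
print("pred",proj(d,(647.5,103.5,248)))
rows([(647.5,103.5,213,93)])
E
```

```text
pose [647.8 103.2 272.7] [-1.7994e+02  1.0000e-02  9.2970e+01]
[295 242  36  34 948] [312.5 258.5]
pred [312.5 262.2]
t 8.4 [648.6 103.4 274.4] [179.9   -0.    92.97] F [0.3 0.2 0.4] gap 51.1 j [ 5. 15. 69. -0. 95.  2.]
[0.01, -0.12, 6.14, 0.1, -0.0, -0.0]
```

play_rows([
  [[0, 0, 3, 0, 0, 0], [0, 0, 6, 0, 0, 0], [0, 0, 6, 0, 0, 0], [0, 0, 6, 0, 0, 0]],
])

```text
time: 8.8
tool_pos: [648.8, 103.9, 214.5]
tcp_rot: [179.9, -0.0, 93.0]
ft_force: [-0.2, 0.3, 1.2]
finger_gap: 51.1
grip_force: 0.0
```

play_rows([
  [[0, 0, 0, 0, 0, 0], [0, 0, 0, 0, 0, 0], [0, 0, 0, 0, 0, 0], [0, 0, 0, 0, 0, 0], [0, 0, 0, 0, 0, 0]],
], jaw=0, squeeze=35)

```text
time: 9.3
tool_pos: [647.4, 103.9, 216.0]
tcp_rot: [-180.0, 0.0, 93.0]
ft_force: [-13.8, -1.8, 12.1]
finger_gap: 19.6
grip_force: 33.9
```

play_rows([
  [[0, 0, -0.8, 0, 0, 0], [0, 0, -1.6, 0, 0, 0], [0, 0, -2.4, 0, 0, 0], [0, 0, -3.2, 0, 0, 0], [0, 0, -3.2, 0, 0, 0]],
])

```text
time: 9.8
tool_pos: [647.1, 103.9, 246.1]
tcp_rot: [-179.9, 0.0, 93.0]
ft_force: [-9.4, -0.3, 2.2]
finger_gap: 19.4
grip_force: 34.9
```

play_rows([
  [[0, 0, 0, 0, 0, 0], [0, 0, 0, 0, 0, 0], [0, 0, 0, 0, 0, 0]],
])

```text
time: 10.1
tool_pos: [647.1, 103.9, 245.7]
tcp_rot: [-179.9, 0.0, 93.0]
ft_force: [-9.1, -1.4, 1.7]
finger_gap: 19.8
grip_force: 34.9
```

```bash
python3 - <<'E'
from h import *
d=wsnap()
from bench import optics
d=optics.snapshot("scene")
for st,ce,p in blobs(d["pixels"],*OR): print(st,ce)
print(proj(d,(647.5,103.5,227)),proj(d,(647.5,103.5,262)))
E
```

```text
pose [647.1 103.9 245.7] [-1.7988e+02  1.0000e-02  9.3000e+01]
[391 216  16  30 299] [397.2 232. ]
[396.5 246.3] [399.2 229.2]
```

play_rows([
  [[0, 0, 0, 0, 0, 0], [0, 0, 0, 0, 0, 0], [0, 0, 0, 0, 0, 0], [0, 0, 0, 0, 0, 0], [0, 0, 0, 0, 0, 0]],
], jaw=0.6)

```text
time: 10.7
tool_pos: [648.5, 104.0, 244.7]
tcp_rot: [180.0, -0.0, 93.0]
ft_force: [0.2, -0.4, -0.3]
finger_gap: 51.3
grip_force: 0.0
```

play_rows([
  [[0, 0, -3, 0, 0, 0], [0, 0, -7, 0, 0, 0], [0, 0, -11, 0, 0, 0], [0, 0, -13, 0, 0, 0], [0, 0, -13, 0, 0, 0]],
])

```text
time: 11.2
tool_pos: [649.7, 104.1, 379.8]
tcp_rot: [179.5, -0.0, 93.0]
ft_force: [0.6, -0.5, 0.1]
finger_gap: 51.0
grip_force: 0.0
```

play_rows([
  [[0, -3, 0, 0, 0, 0], [0, -6, 0, 0, 0, 0], [0, -9, 0, 0, 0, 0], [0, -9, 0, 0, 0, 0], [0, -9, 0, 0, 0, 0]],
])

```text
time: 11.7
tool_pos: [558.0, 99.3, 373.8]
tcp_rot: [-180.0, 0.0, 93.0]
ft_force: [-0.7, -0.0, -0.1]
finger_gap: 51.3
grip_force: 0.0
```

```bash
python3 - <<'E'
from h import *
from bench import optics
d=optics.snapshot("scene")
for st,ce,p in blobs(d["pixels"],*OR): print(st,ce)
a=cv2.resize(d["pixels"][100:400,160:500],None,fx=2,fy=2); cv2.imwrite("pics/end.png",a[:,:,::-1])
rows([])
E
```

```text
[391 217  18  30 401] [399.5 230.4]
t 11.75 [558.5  99.3 373.8] [-179.97    0.     92.99] F [0.4 0.1 0.7] gap 51.1 j [  5.   2.  74.  -0. 104.   2.]
```

View pics/end.png

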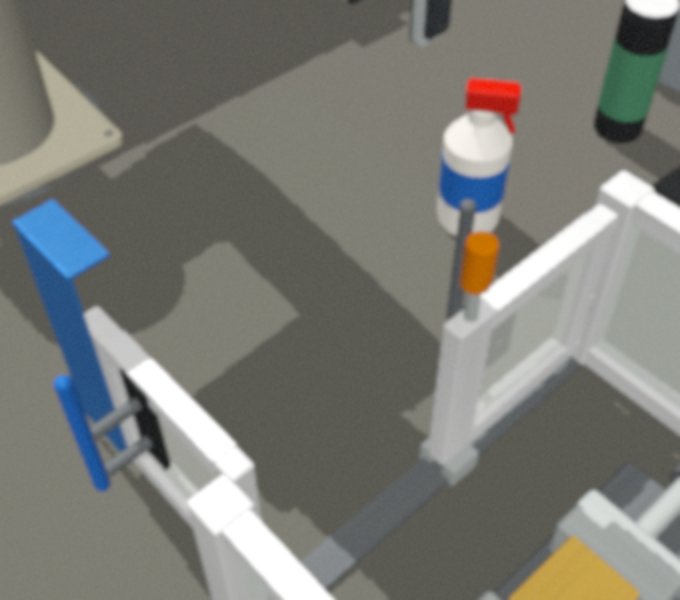

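The final view shows the active door square open at the left. The knob is raised on its rod at (480,262), the passive door is shut, and the bottle at (475,170) is undisturbed.

```bash
python3 -c "
from bench import job
print(job.hand_in())"
```

```text
the job is handed in; nothing more can be done
None
```

I swung the active door open to about 1.5 rad, lifted the bolt about 30 mm and released it, and the last picture shows the passive door shut and the bottle untouched; the job is handed in, with no verdict returned.

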